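Unhook the top parts tray from its nest and put it on the counting scale

TASK

Take only the top tray off the nest of interlocked metal parts trays and set it down gently, level and right way up, in the middle of the counting scale's platform. A tongue at its back end is caught under the bridge of the tray below, so raise its front end first and draw it forward off the catch; the trays below must stay nested where they are, not come up with it. Leave the brass weight on the platform and the other things on the bench alone.

Things in the scene. Friction and masses are not known exactly. Their poses are not given: they have to be found in the camera images.
- tray_top_mid (a point): Top one of three identical nested grey metal trays, 120 to 215 g, 24 mm tall. Point: mid-tray, 12 mm above its underside. Axes: -x to the closed front end, +x to the back end, y across, z up. An open trough: floor 3 mm thick (x -50 to +38, y +-18.7 mm), thin walls leaning out 24 deg (back 31 deg). On the floor four pips, 8 mm wide, 7 mm tall, at x -30 and +26, y +-12 mm.
- tray_top_grip (a point): Top tray's grip place: 20 mm to the front of the middle, level with mid-rim, 21 mm above the underside. The rim is a square bead 6 mm tall, 5 mm wide along both sides (vertical outer faces 64 mm apart, x -38 to +62 mm from here) and across the front. 4 mm below it lies the next tray's bead: fingertips over 9 mm below the rim's top grip two trays. Axes as the tray's.
- tray_top_tongue (a point): End of the top tray's flat tongue: 20 mm wide, 3 mm thick, flush with the underside, 60 mm behind the middle (22 mm out from the floor). Point on its underside. It lies under the next tray's bridge with 2.5 mm play upwards: lifted level, it hooks that tray. Raising the front some 15 deg about the tongue while drawing it to the front some 20 mm frees it; then lift off.
- tray_next_mid (a point): Same point and axes of the next tray, 10 mm lower; the top one stands on its pips, with 1.5 to 3 mm play at the walls. Its back wall has a 25 mm wide slot up to 15.5 mm above its underside, closed above by a flat bridge (3 mm thick, x +45 to +51 mm), under which the top tray's tongue is caught. It must stay in place.
- tray_low_mid (a point): Same point and axes of the lowest tray, 10 mm lower still, standing in the cradle. It must stay in place.
- cradle: Fixed wooden cradle under the nest, 170 x 85 mm: base 12 mm thick with stops 8 mm tall around the lowest tray, which keep it from sliding. Origin: centre of its underside, on the bench. x axis as the nested trays'.
- platform (a point): Centre of the top face of the counting scale's steel platform: fixed, rigid, 165 mm along x, 155 mm along y, 57 mm above the bench. The grey housing beneath is 190 x 165 mm with a dark display on its -x side.
- weight: Brass knob weight, 22 mm across, 32 mm tall, at one corner of the platform (about +65 mm in x, +60 mm in y from its centre). Origin: centre of its underside. Leave it.
- cork: Bystander: upright cork, 24 mm across, 50 mm tall, between nest and scale. Origin: centre of underside.
- spool: Bystander: thread spool, 40 mm across, 40 mm tall, between nest and scale. Origin: centre of underside.
- driver: Bystander: screwdriver lying beyond the nest and scale. Origin: under its middle.
- glue: Bystander: glue jar, 52 mm across, 110 mm tall, at the back. Origin: centre of underside.
- pot: Bystander: white plastic cup, 80 mm across, 60 mm tall, at the back right. Origin: centre of underside.
- washer: Bystander: copper ring, 28 mm across, 5 mm tall, near the robot. Origin: centre of underside.
- stamp: Bystander: upright dark steel stamp, 20 x 20 x 70 mm, at the back left. Origin: centre of underside.
Mind the look-alikes: they are no part of the job. Leave any black, blue or turquoise look-alike of the part that bears tray_top_mid alone.

How it is judged:
By the outcome, as a careful person would: the job done as asked, in the order asked, and still so for the second after the job is handed in, with the robot touching nothing.
It also fails if it takes over 58 s, if anything falls off the work surface, if the arm or the gripper's body presses on something with over 40 N, if the wrist force passes 120 N, or if a joint passes its speed limit or range.

ROBOT

A 6-joint arm with a two-finger parallel gripper is mounted at the origin on the work surface. World frame = base frame: x ahead of the robot, y to its left, z up, the work surface at z = 0. Lengths are in m, angles in degrees, forces in N, time in s.
With the tool pointing down it reaches from about 0.375 to 0.925 m from the base axis. Payload 5.7 kg.
Tool frame: the origin (TCP) lies midway between the tips of the shut fingers; the grasp point (between the pads) lies 19 mm behind it (manip.grip_depth is the distance from the TCP to the grasp point, in m); z points along the fingers, y is the line along which they close (so a half turn about z gives the same grasp; the last joint's range is limited). The gripper opens to 88 mm and grips with 3 to 60 N. Pads are 20 mm wide; open, the fingers measure 115 mm over their backs; the gripper's body (75 mm by 178 mm) begins 61 mm behind the grasp point.
Start: joints at [-83.6, 20.558, 86.54, -0, 72.909, -6.595], TCP at [0.135, -0.585, 0.193] pointing down, gripper open.
Joint ranges: [-170.27, 170.27], [-57.76, 135], [12.27, 136.19], [-55.21, 235.2], [11.17, 155.16], [-170.74, 170.74]. Speed limits (degrees/s): [136.94, 136.94, 180, 180, 180, 180].

INTERFACE

Orientations are given as [roll, pitch, yaw] about the fixed x, y, z axes, in that order (R = Rz(yaw) Ry(pitch) Rx(roll)).
In Python, from rig import manip gives the robot as it stands.
- The arm moves only by the shell command python3 -m inch 'ROWS'. ROWS is a JSON object of lists of equal length, an entry for each row: "fingers": the opening, from -1 (shut) to 1 (fully open); "slide": the shift along the tool's x, y, z in units of 40 mm (1.0 is 40 mm), a list of three; "dr": the turn, a rotation vector about the tool's x, y, z in units of 5 degrees (1.0 is 5 degrees), a list of three. In form: {"fingers": [fingers, ...], "slide": [[dx, dy, dz], ...], "dr": [[ax, ay, az], ...]}. A call has 1 to 5 rows; each row shifts and turns the commanded pose from where the row before left it, along the tool's axes as they then stand; what a row does not reach is not made up. A row lasts 1/10 s, in which the tool goes at most 50 mm and 8.59 degrees, less where a joint would pass 70% of its speed; a pose out of reach is approached as far as the arm can. A call is refused whole if a number of a shift passes 1 or a number of a turn 1, either way. A call with a gripper value outside its range is refused whole. The fingers move at their own pace and stop on an object; the grip force is fixed at half the most. Time passes only in rows, so rows that do not move let the fingers close. It gives the time, the measured TCP pose, the force, the opening and the grip force at its end, in the units of the state.
- manip.observe(): the state, without advancing time (a new reading comes with each control period).
- manip.grab_frame(name): name is "scene" or "top" or "wrist"; returns the picture (420x560x3 uint8, red, green, blue); there is no depth.
- manip.camera_info(name): a dict with "fovy" (degrees; the focal length in pixels is half the picture's height over the tangent of half this angle, whatever the lens; pixels are square), "cx", "cy" (the principal point, pixels), "xyz" and "orientation" of the camera in the world. Camera axes: x right, y up, looking along -z (the intrinsics and any distortion apply to the point x, -y, -z); pixel columns grow to the right and rows downward; lengths in m; the calibration is good to about 2 mm. A picture is of the moment at which its call begins: read the wrist's pose just before it. camera_info takes no time and is no camera call; for the wrist camera it gives the pose at the moment of the call.
- manip.sign_off(): hands the job in; it is judged then, once.
The state is a dict: "time": time; "joints": joint angles; "dq": joint speeds; "tau": joint torques, N m; "position": TCP position; "ee_rot": TCP orientation; "contact_force": force on the tool from outside, world axes, zero at the start; "moment": the same for the moment, N m; "gripper_width": finger opening in m; "grip_force": force on a finger pad.
Only numpy, scipy, OpenCV 4.12 (cv2) and the standard library are available. Lean on these libraries where they do the work, as an engineer would, in place of code of your own. Each camera call takes 0.05 s, during which the arm holds its last target. There are 200 camera calls.

## Working session

There is one attempt and no reset: what is moved stays moved. The work goes in short steps, Python scripts to look and compute and a shell command to move; the robot and the scene stay as the last step left them, time stands still between calls to the robot, and variables do not carry over. Pictures are saved under pics/ and viewed, at most 10 in all, crops included, and the job is handed in when it is done.

```bash
mkdir -p pics; ls; python3 - <<'E'
from rig import manip
import cv2
for n in ("scene","top","wrist"):
    print(n,manip.camera_info(n)); im=manip.grab_frame(n)[:,:,::-1]
    cv2.imwrite(f"pics/{n}0.png",im)
print(manip.observe())
a=[cv2.imread(f"pics/{n}0.png") for n in("scene","top")]
E
```

```text
pics
scene {'fovy': 56.07700922470796, 'cx': 282.5170851965545, 'cy': 215.93596688625433, 'xyz': array([ 1.17979096, -0.30691762,  0.8089743 ]), 'orientation': array([44.75523462, -1.15423695, 66.86836654])}
top {'fovy': 51.08761971565259, 'cx': 285.26720340355394, 'cy': 211.06695322769718, 'xyz': array([ 0.28158259, -0.00770553,  1.22582432]), 'orientation': array([ 10.43713563,   0.34303134, -90.62086711])}
wrist {'fovy': 65.28305036824199, 'cx': 273.0068823753247, 'cy': 211.75522465395878, 'xyz': array([ 0.1987176 , -0.56980238,  0.38511603]), 'orientation': array([-13.97028272,   0.09018538, -76.9507939 ])}
{'time': 0.15, 'joints': array([-8.36002270e+01,  2.05893104e+01,  8.65861031e+01, -1.55967437e-04,
        7.29079102e+01, -6.59336896e+00]), 'dq': array([-0.06218046, -0.12099349, -0.12389418,  0.01141741,  0.1035861 ,
       -0.08569968]), 'tau': array([ 1.84333243e-03, -5.15754604e+01, -2.71008235e+01,  6.77559036e-02,
        3.05935624e-02, -8.00726320e-05]), 'position': array([ 0.13484006, -0.58404752,  0.1927848 ]), 'ee_rot': array([-1.79917210e+02, -9.41938774e-03,  1.29931811e+01]), 'contact_force': array([-0.38120987, -0.28513417, -0.16658383]), 'moment': array([-0.00256607, -0.01445558, -0.03808995]), 'grip_force': 0.0, 'gripper_width': 0.08802428958901354}
```

View pics/top0.png

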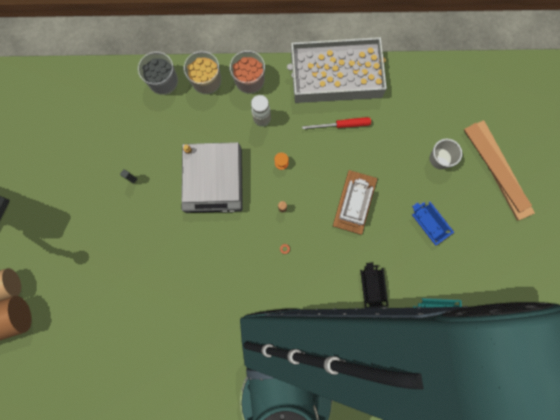

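View pics/scene0.png

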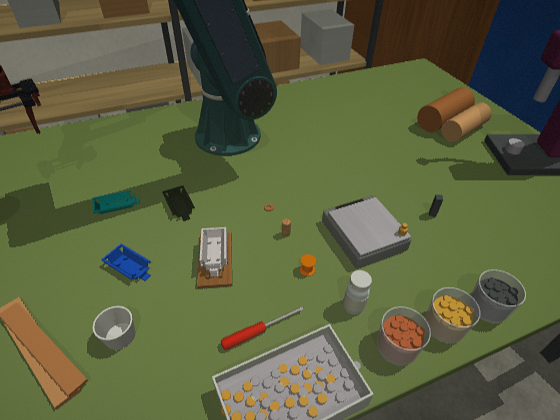

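The top view shows the grey nest in its brown cradle at about (355,202) and the scale at (212,177) with the weight at (187,149). The scene view shows the nest at (213,250) and the scale at (367,228). The black, blue and turquoise trays are decoys.

```bash
cat > h.py <<'E'
import numpy as np, cv2
from scipy.spatial.transform import Rotation as R
def ray(ci,px,z):
    f=210/np.tan(np.radians(ci["fovy"]/2)); px=np.atleast_2d(np.array(px,float))
    d=np.c_[(px[:,0]-ci["cx"])/f,-(px[:,1]-ci["cy"])/f,-np.ones(len(px))]
    d=R.from_euler("xyz",ci["orientation"],degrees=True).apply(d); o=np.array(ci["xyz"])
    return o+d*((z-o[2])/d[:,2])[:,None]
def proj(ci,P):
    f=210/np.tan(np.radians(ci["fovy"]/2))
    c=R.from_euler("xyz",ci["orientation"],degrees=True).inv().apply(np.atleast_2d(P)-ci["xyz"])
    return np.c_[ci["cx"]-f*c[:,0]/c[:,2],ci["cy"]+f*c[:,1]/c[:,2]]
E
python3 - <<'E'
from h import *
from rig import manip
t=manip.camera_info("top"); s=manip.camera_info("scene")
print("nest",ray(t,[[355,202]],.04)); 
im=cv2.imread("pics/top0.png"); hsv=cv2.cvtColor(im,cv2.COLOR_BGR2HSV)
m=cv2.inRange(hsv,(0,90,50),(16,255,220)); 
q=np.zeros_like(m); q[165:240,328:385]=m[165:240,328:385]
p=cv2.findNonZero(q); r=cv2.minAreaRect(p); b=cv2.boxPoints(r); print(r); w=ray(t,b,.012); print("cradle",w,w.mean(0))
m=cv2.inRange(hsv,(0,0,90),(180,60,255)); q=np.zeros_like(m); q[135:220,175:250]=m[135:220,175:250]
r=cv2.minAreaRect(cv2.findNonZero(q)); b=cv2.boxPoints(r); print(r); w=ray(t,b,.057); print("scale",w,w.mean(0))
a=cv2.resize(im[160:245,320:390],None,fx=5,fy=5,interpolation=2)
b=cv2.resize(cv2.imread("pics/scene0.png")[215:295,180:250],None,fx=5,fy=5,interpolation=2)
o=np.zeros((425,700,3),np.uint8);o[:425,:350]=a;o[:400,350:]=b;cv2.imwrite("pics/z0.png",o)
E
```

```text
nest [[ 0.52316352 -0.19513802  0.04      ]]
((354.8490295410156, 202.02830505371094), (29.669879913330078, 57.554073333740234), 15.945395469665527)
cradle [[ 0.46237246 -0.13468983  0.012     ]
 [ 0.62148895 -0.18465296  0.012     ]
 [ 0.59649979 -0.26483232  0.012     ]
 [ 0.43855177 -0.21323444  0.012     ]] [ 0.52972824 -0.19935238  0.012     ]
((210.5, 176.99996948242188), (69.99998474121094, 58.99999237060547), 90.0)
scale [[0.6963233  0.28568334 0.057     ]
 [0.69419204 0.12100167 0.057     ]
 [0.49584782 0.11944746 0.057     ]
 [0.49775417 0.27929023 0.057     ]] [0.59602933 0.20135568 0.057     ]
```

View pics/z0.png

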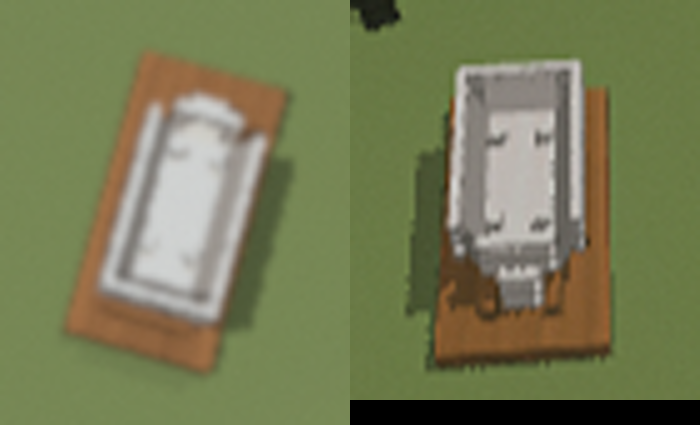

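The nest's closed front faces the robot and its tongue and bridge point away (yaw about -17.5°). I'll move above it for a close look.

```bash
python3 -m inch '{"fingers":[1,1,1,1,1],"slide":[[0.4,-0.25,0],[0.85,-0.55,0],[0.85,-0.55,0],[0.85,-0.55,0],[0.85,-0.55,0]],"dr":[[0,0,0],[0,0,0],[0,0,0],[0,0,0],[0,0,0]]}'
python3 -m inch '{"fingers":[1,1,1,1,1],"slide":[[0.85,-0.55,0],[0.85,-0.55,0],[0.85,-0.55,0],[0.85,-0.55,0],[0.85,-0.55,0]],"dr":[[0,0,0],[0,0,0],[0,0,0],[0,0,0],[0,0,0]]}'
python3 -m inch '{"fingers":[1,1,1,1,1],"slide":[[0.85,-0.55,0],[0.85,-0.55,0],[0.85,-0.55,0],[0.4,-0.3,0],[0,0,0]],"dr":[[0,0,0],[0,0,0],[0,0,0],[0,0,1],[0,0,1]]}'
python3 -m inch '{"fingers":[1,1,1,1,1],"slide":[[0,0,0],[0,0,0],[0,0,0],[0,0,0],[0,0,0]],"dr":[[0,0,1],[0,0,1],[0,0,1],[0,0,1],[0,0,0]]}'
python3 - <<'E'
from h import *
from rig import manip
o=manip.observe(); print(o["position"],o["ee_rot"],o["time"])
c=manip.camera_info("wrist"); im=manip.grab_frame("wrist")[:,:,::-1].copy()
np.save("w1.npy",c,allow_pickle=True); cv2.imwrite("pics/w1.png",im)
E
```

```text
time: 0.65
position: [0.2623, -0.4524, 0.1933]
ee_rot: [-180.0, -0.0, 13.0]
contact_force: [0.5, 0.1, 0.4]
gripper_width: 0.0877
grip_force: 0.0
time: 1.15
position: [0.4028, -0.3068, 0.1935]
ee_rot: [-180.0, -0.0, 13.0]
contact_force: [0.7, -0.4, -0.6]
gripper_width: 0.0876
grip_force: 0.0
time: 1.65
position: [0.5007, -0.2033, 0.1933]
ee_rot: [-179.9, -0.0, 3.0]
contact_force: [-0.1, 0.2, 0.2]
gripper_width: 0.0876
grip_force: 0.0
time: 2.15
position: [0.4989, -0.2057, 0.1933]
ee_rot: [-180.0, 0.0, -17.0]
contact_force: [-0.4, 0.5, 1.1]
gripper_width: 0.0873
grip_force: 0.0
[ 0.49890473 -0.20573784  0.19332593] [-1.79967510e+02  3.94059110e-02 -1.70230441e+01] 2.15
```

View pics/w1.png

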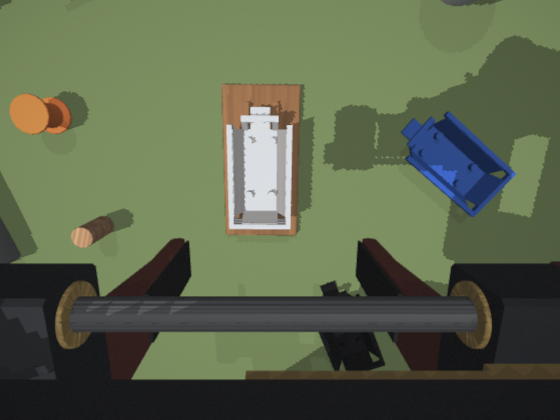

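The wrist view shows the nest upright in the frame: rim sides at columns of about 228 and 293, front bead at row 225, bridge at row 118 and tongues at row 110. Next I measure the rim.

```bash
python3 - <<'E'
from h import *
from rig import manip
c=np.load("w1.npy",allow_pickle=True).item(); im=cv2.imread("pics/w1.png"); h=cv2.cvtColor(im,cv2.COLOR_BGR2HSV)
m=((h[:,:,1]<45)&(h[:,:,2]>125))
L=[];Rr=[]
for r in range(135,215,4):
    x=np.flatnonzero(m[r,215:310])+215; L.append([x[0],r]); Rr.append([x[-1]+1,r])
print(L[::5],Rr[::5])
wl=ray(c,L,.056);wr=ray(c,Rr,.056)
yl=np.degrees(np.arctan(np.polyfit(wl[:,0],wl[:,1],1)[0]));yr=np.degrees(np.arctan(np.polyfit(wr[:,0],wr[:,1],1)[0]))
print("yaw",yl,yr,"width",np.linalg.norm((wl-wr).mean(0)[:2]),(wl.mean(0)+wr.mean(0))/2)
col=m[:,250:275].mean(1); print([ (r,round(v,1)) for r,v in enumerate(col) if 100<r<132 or 212<r<236])
row=[np.flatnonzero(m[100:240,x])+100 for x in(229,231,290,292)]; print([(a[0],a[-1]) for a in row])
fr=np.array([[x,(np.flatnonzero(m[100:240,x])+100)[-1]+1] for x in range(235,288,4)]); f=ray(c,fr,.056); print("front top?",f.mean(0),fr[:,1])
E
```

```text
[[np.int64(226), 135], [np.int64(227), 155], [np.int64(228), 175], [np.int64(228), 195]] [[np.int64(293), 135], [np.int64(292), 155], [np.int64(292), 175], [np.int64(291), 195]]
yaw -17.406228864440845 -17.46130739147626 width 0.06473983267145617 [ 0.52499897 -0.19987566  0.056     ]
[(101, np.float64(0.0)), (102, np.float64(0.0)), (103, np.float64(0.0)), (104, np.float64(0.0)), (105, np.float64(0.0)), (106, np.float64(0.0)), (107, np.float64(0.8)), (108, np.float64(0.8)), (109, np.float64(0.8)), (110, np.float64(0.8)), (111, np.float64(0.8)), (112, np.float64(0.8)), (113, np.float64(0.8)), (114, np.float64(0.8)), (115, np.float64(1.0)), (116, np.float64(1.0)), (117, np.float64(1.0)), (118, np.float64(1.0)), (119, np.float64(1.0)), (120, np.float64(1.0)), (121, np.float64(1.0)), (122, np.float64(1.0)), (123, np.float64(1.0)), (124, np.float64(1.0)), (125, np.float64(1.0)), (126, np.float64(1.0)), (127, np.float64(1.0)), (128, np.float64(1.0)), (129, np.float64(1.0)), (130, np.float64(1.0)), (131, np.float64(1.0)), (213, np.float64(1.0)), (214, np.float64(1.0)), (215, np.float64(1.0)), (216, np.float64(1.0)), (217, np.float64(1.0)), (218, np.float64(1.0)), (219, np.float64(1.0)), (220, np.float64(1.0)), (221, np.float64(1.0)), (222, np.float64(1.0)), (223, np.float64(1.0)), (224, np.float64(1.0)), (225, np.float64(1.0)), (226, np.float64(1.0)), (227, np.float64(1.0)), (228, np.float64(1.0)), (229, np.float64(0.8)), (230, np.float64(0.0)), (231, np.float64(0.0)), (232, np.float64(0.0)), (233, np.float64(0.0)), (234, np.float64(0.0)), (235, np.float64(0.0))]
[(np.int64(125), np.int64(228)), (np.int64(125), np.int64(228)), (np.int64(125), np.int64(227)), (np.int64(125), np.int64(140))]
front top? [ 0.46813509 -0.18340552  0.056     ] [229 229 229 229 229 230 230 230 230 230 230 230 230 230]
```

```bash
python3 - <<'E'
import cv2
cv2.imwrite("pics/z1.png",cv2.resize(cv2.imread("pics/w1.png")[80:240,210:310],None,fx=3.7,fy=3.7,interpolation=0))
E
```

```text
(no output)
```

View pics/z1.png

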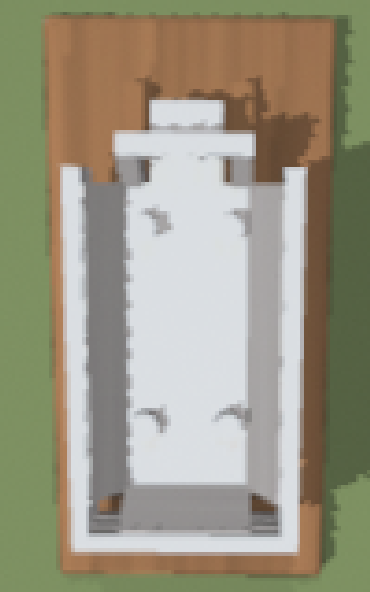

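```bash
python3 -m inch '{"fingers":[1,1,1,1,1],"slide":[[0.05,-0.33,0.4],[0,0,0.8],[0,0,0.9],[0,0,0.7],[0,0,0.25]],"dr":[[0,0,0.08],[0,0,0],[0,0,0],[0,0,0],[0,0,0]]}'
python3 -m inch '{"fingers":[1,1],"slide":[[0,0,0],[0,0,0]],"dr":[[0,0,0],[0,0,0]]}'
python3 - <<'E'
from h import *
from rig import manip
o=manip.observe(); print(o["position"],o["ee_rot"],o["time"])
c=manip.camera_info("wrist"); im=manip.grab_frame("wrist")[:,:,::-1].copy()
np.save("w2.npy",c,allow_pickle=True); cv2.imwrite("pics/w2.png",im)
x=np.array([np.cos(np.radians(-17.4)),np.sin(np.radians(-17.4)),0]);y=np.array([-x[1],x[0],0])
T=R.from_euler("xyz",o["ee_rot"],degrees=True)
print("grip px",proj(c,[[.5045,-.1934,.056]]),"tcp px",proj(c,[o["position"]]))
print("tips",proj(c,o["position"]+T.apply([[0,.044,0],[0,-.044,0]])))
E
```

```text
time: 2.7
position: [0.5029, -0.1933, 0.0689]
ee_rot: [-179.9, 0.3, -17.3]
contact_force: [0.1, -0.1, -0.1]
gripper_width: 0.0881
grip_force: 0.0
time: 2.9
position: [0.5058, -0.1952, 0.0724]
ee_rot: [180.0, -0.1, -17.4]
contact_force: [-0.6, 0.9, 0.5]
gripper_width: 0.0876
grip_force: 0.0
[ 0.50584329 -0.19521149  0.07240425] [ 1.79992604e+02 -7.00893828e-02 -1.73623702e+01] 2.9
grip px [[270.51388175 234.26555653]] tcp px [[272.46190407 239.60488359]]
tips [[343.66986649 239.67577057]
 [201.25381098 239.53399648]]
```

View pics/w2.png

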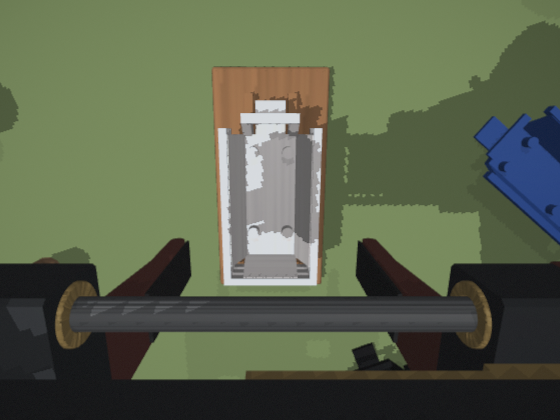

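The fingers straddle the nest: pads at columns 190 and 357, rim at about 221 and 321, so it is nearly centred. Now a finer measurement.

```bash
python3 - <<'E'
from h import *
c=np.load("w2.npy",allow_pickle=True).item(); im=cv2.imread("pics/w2.png"); h=cv2.cvtColor(im,cv2.COLOR_BGR2HSV)
m=((h[:,:,1]<45)&(h[:,:,2]>125))
L=[];Q=[]
for r in range(145,270,6):
    x=np.flatnonzero(m[r,205:335])+205; L.append([x[0],r]); Q.append([x[-1]+1,r])
wl=ray(c,L,.056);wr=ray(c,Q,.056); print(L[::6],Q[::6])
print("yaw",[np.degrees(np.arctan(np.polyfit(w[:,0],w[:,1],1)[0])) for w in(wl,wr)],np.linalg.norm((wl-wr).mean(0)[:2]))
C=(wl.mean(0)+wr.mean(0))/2
col=[(np.flatnonzero(m[240:295,k])+240)[-1]+1 for k in range(235,308,6)]; print(col)
F=ray(c,[[271,np.mean(col)]],.056)[0]
b=[np.flatnonzero(m[100:290,k])[0]+100 for k in(222,224,318,320)];print(b); B=ray(c,[[271,np.mean(b)]],.056)[0]
a=np.radians(-17.4);x=np.array([np.cos(a),np.sin(a)]);y=np.array([-x[1],x[0]])
tcp=np.array([.50584,-.19521]); tx=np.array([np.cos(np.radians(-17.36)),np.sin(np.radians(-17.36))])
print("rel tcp: side",(C[:2]-tcp)@y,"front",(F[:2]-tcp)@x,"back",(B[:2]-tcp)@x)
E
```

```text
[[np.int64(219), 145], [np.int64(220), 181], [np.int64(221), 217], [np.int64(223), 253]] [[np.int64(322), 145], [np.int64(321), 181], [np.int64(319), 217], [np.int64(318), 253]]
yaw [np.float64(-17.401720438717213), np.float64(-17.261930164174974)] 0.06466088305558915
[np.int64(286), np.int64(286), np.int64(286), np.int64(286), np.int64(286), np.int64(286), np.int64(286), np.int64(286), np.int64(286), np.int64(286), np.int64(286), np.int64(286), np.int64(286)]
[np.int64(128), np.int64(128), np.int64(128), np.int64(128)]
rel tcp: side 0.0014245024281756768 front -0.0395272587225197 back 0.06693970434637671
```

```bash
python3 -m inch '{"fingers":[1,1,1,1,1],"slide":[[0.12,-0.04,0],[0,0,0.25],[0,0,0.2],[0,0,0.05],[0,0,0]],"dr":[[0,0,0],[0,0,0],[0,0,0],[0,0,0],[0,0,0]]}'
python3 -m inch '{"fingers":[1,1,1],"slide":[[0,0,0],[0,0,0],[0,0,0]],"dr":[[0,0,0],[0,0,0],[0,0,0]]}'
```

```text
time: 3.45
position: [0.5094, -0.1945, 0.0507]
ee_rot: [-180.0, 0.1, -17.4]
contact_force: [0.5, -0.1, 0.1]
gripper_width: 0.0874
grip_force: 0.0
time: 3.75
position: [0.5103, -0.195, 0.0517]
ee_rot: [-180.0, -0.0, -17.4]
contact_force: [0.1, -0.7, -0.4]
gripper_width: 0.0878
grip_force: 0.0
```

```bash
python3 -m inch '{"fingers":[1,0.7,0.6,0.53,0.53],"slide":[[0,0,0.08],[0,0,0],[0,0,0],[0,0,0],[0,0,0]],"dr":[[0,0,0],[0,0,0],[0,0,0],[0,0,0],[0,0,0]]}'
python3 - <<'E'
from h import *
from rig import manip
im=manip.grab_frame("wrist")[:,:,::-1]; cv2.imwrite("pics/w3.png",im)
cv2.imwrite("pics/z3.png",cv2.resize(im[90:310,170:370],None,fx=2.7,fy=2.7,interpolation=0))
E
```

```text
time: 4.25
position: [0.5102, -0.1949, 0.0483]
ee_rot: [-180.0, -0.0, -17.4]
contact_force: [0.6, -0.0, -0.2]
gripper_width: 0.0674
grip_force: 0.0
```

View pics/z3.png

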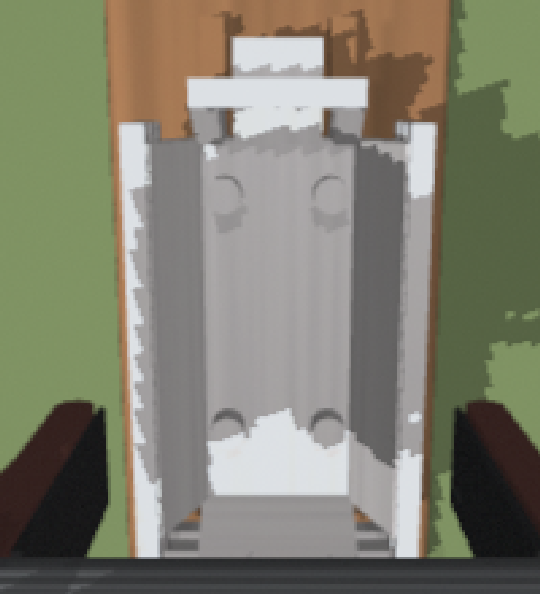

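The gaps on the two sides are equal (about 20 px in the crop), so I close the fingers.

```bash
python3 -m inch '{"fingers":[0.5,0.45,0.4,0.3,0.2],"slide":[[0,0,0],[0,0,0],[0,0,0],[0,0,0],[0,0,0]],"dr":[[0,0,0],[0,0,0],[0,0,0],[0,0,0],[0,0,0]]}'
python3 -m inch '{"fingers":[0,0],"slide":[[0,0,0],[0,0,0]],"dr":[[0,0,0],[0,0,0]]}'
```

```text
time: 4.8
position: [0.5102, -0.1948, 0.0482]
ee_rot: [-180.0, 0.0, -17.4]
contact_force: [0.5, -0.3, -0.3]
gripper_width: 0.0538
grip_force: 0.0
time: 5.0
position: [0.5102, -0.1948, 0.0483]
ee_rot: [-180.0, 0.0, -17.4]
contact_force: [-0.5, 0.5, 0.3]
gripper_width: 0.0441
grip_force: 0.0
```

The fingers closed past 64 mm without touching anything, so the open tips must sit higher than the TCP, which is defined for shut fingers. I'll work out the real tip height from the picture.

```bash
python3 -m inch '{"fingers":[0.53,0.53,0.53],"slide":[[0,0,0],[0,0,0],[0,0,0]],"dr":[[0,0,0],[0,0,0],[0,0,0]]}'
python3 - <<'E'
from h import *
from rig import manip
print(manip.grip_depth); o=manip.observe(); c=manip.camera_info("wrist")
T=R.from_euler("xyz",o["ee_rot"],degrees=True)
def tool(P): return T.inv().apply(P-o["position"])
cam=tool(c["xyz"]);print("cam in tool",cam,o["gripper_width"])
px=[[209.6,241],[337.4,241],[217.5,245],[330,245]]
for z in(.048,.056,.06,.064,.068,.072): print(z,np.round(tool(ray(c,px,z))*1000,1)[:, :2].tolist())
im=manip.grab_frame("wrist")[:,:,::-1]; cv2.imwrite("pics/w4.png",im)
E
```

```text
time: 5.3
position: [0.5102, -0.1948, 0.0483]
ee_rot: [-180.0, 0.0, -17.4]
contact_force: [0.4, 0.8, -0.2]
gripper_width: 0.0648
grip_force: 0.0
0.0187
cam in tool [ 0.06562679  0.00034792 -0.19238376] 0.06482246693118696
0.048 [[-1.1, -38.9], [-1.0, 40.2], [-3.7, -34.1], [-3.6, 35.8]]
0.056 [[1.7, -37.3], [1.8, 38.6], [-0.8, -32.7], [-0.7, 34.3]]
0.06 [[3.1, -36.5], [3.2, 37.8], [0.6, -32.0], [0.7, 33.6]]
0.064 [[4.5, -35.6], [4.6, 36.9], [2.1, -31.3], [2.1, 32.8]]
0.068 [[5.9, -34.8], [5.9, 36.1], [3.5, -30.5], [3.6, 32.1]]
0.072 [[7.2, -34.0], [7.3, 35.3], [5.0, -29.8], [5.0, 31.4]]
```

```bash
echo A; python3 -m inch '{"fingers":[0.6,0.6,0.6,0.4,0.36],"slide":[[0,0,0],[0,0,0.15],[0,0,0],[0,0,0],[0,0,0]],"dr":[[0,0,0],[0,0,0],[0,0,0],[0,0,0],[0,0,0]]}'; python3 -m inch '{"fingers":[0.36,0.36],"slide":[[0,0,0],[0,0,0]],"dr":[[0,0,0],[0,0,0]]}'
```

```text
A
time: 5.85
position: [0.5101, -0.1948, 0.0422]
ee_rot: [-180.0, 0.0, -17.4]
contact_force: [0.5, 0.4, 0.3]
gripper_width: 0.0609
grip_force: 0.0
time: 6.05
position: [0.5102, -0.1949, 0.0423]
ee_rot: [-180.0, -0.0, -17.4]
contact_force: [0.6, 0.6, 0.2]
gripper_width: 0.06
grip_force: 0.0
```

```bash
python3 -m inch '{"fingers":[0.6,0.6,0.6,0.4,0.36],"slide":[[0,0,0],[0,0,0],[0,0,0.13],[0,0,0],[0,0,0]],"dr":[[0,0,0],[0,0,0],[0,0,0],[0,0,0],[0,0,0]]}'; python3 -m inch '{"fingers":[0.36,0.36],"slide":[[0,0,0],[0,0,0]],"dr":[[0,0,0],[0,0,0]]}'
```

```text
time: 6.55
position: [0.5099, -0.1947, 0.0367]
ee_rot: [-180.0, 0.0, -17.4]
contact_force: [-0.1, -0.4, -0.2]
gripper_width: 0.0602
grip_force: 0.0
time: 6.75
position: [0.5102, -0.1949, 0.0371]
ee_rot: [-180.0, -0.0, -17.4]
contact_force: [-0.3, -1.3, -0.4]
gripper_width: 0.0597
grip_force: 0.0
```

```bash
python3 - <<'E'
from h import *
from rig import manip
im=manip.grab_frame("wrist")[:,:,::-1]; cv2.imwrite("pics/w5.png",im)
cv2.imwrite("pics/z5.png",cv2.resize(im[180:310,170:370],None,fx=4,fy=4,interpolation=0))
E
```

```text
(no output)
```

View pics/z5.png

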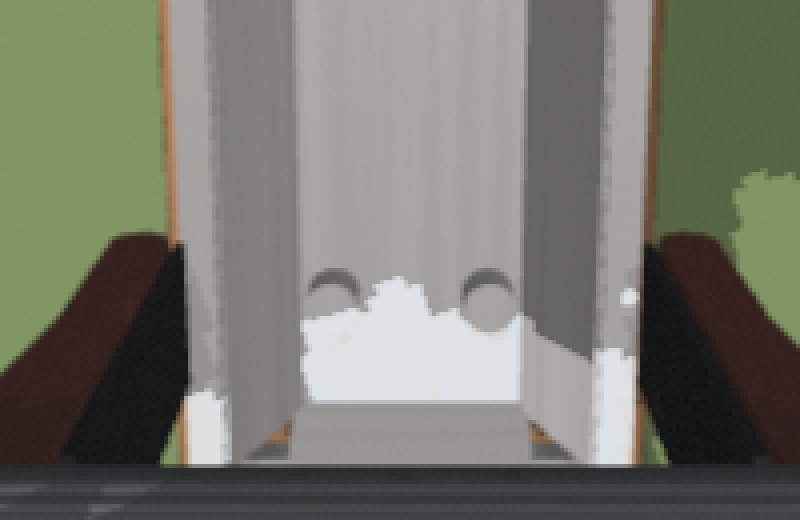

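The pads still sit above the rim: by scale they are roughly 10 mm nearer the camera than it. I lower further, testing as I go.

```bash
python3 -m inch '{"fingers":[0.6,0.6,0.6,0.4,0.36],"slide":[[0,0,0],[0,0,0],[0,0,0.17],[0,0,0],[0,0,0]],"dr":[[0,0,0],[0,0,0],[0,0,0],[0,0,0],[0,0,0]]}'; python3 -m inch '{"fingers":[0.36,0.36],"slide":[[0,0,0],[0,0,0]],"dr":[[0,0,0],[0,0,0]]}'
```

```text
time: 7.3
position: [0.5098, -0.1947, 0.0299]
ee_rot: [-180.0, 0.0, -17.4]
contact_force: [-0.9, 0.6, -0.6]
gripper_width: 0.0605
grip_force: 0.0
time: 7.5
position: [0.5102, -0.1949, 0.0303]
ee_rot: [-180.0, -0.0, -17.4]
contact_force: [-0.1, -0.0, 0.2]
gripper_width: 0.0597
grip_force: 0.0
```

```bash
python3 -m inch '{"fingers":[0.6,0.6,0.6,0.4,0.36],"slide":[[0,0,0],[0,0,0],[0,0,0.07],[0,0,0],[0,0,0]],"dr":[[0,0,0],[0,0,0],[0,0,0],[0,0,0],[0,0,0]]}'; python3 -m inch '{"fingers":[0.36,0.36],"slide":[[0,0,0],[0,0,0]],"dr":[[0,0,0],[0,0,0]]}'
```

```text
time: 8.0
position: [0.51, -0.1948, 0.0273]
ee_rot: [-180.0, 0.0, -17.4]
contact_force: [0.1, -0.8, 0.1]
gripper_width: 0.0605
grip_force: 0.0
time: 8.2
position: [0.5102, -0.1948, 0.0275]
ee_rot: [-180.0, 0.0, -17.4]
contact_force: [0.7, 0.0, 0.8]
gripper_width: 0.0598
grip_force: 0.0
```

```bash
python3 -m inch '{"fingers":[0.6,0.6,0.6,0.4,0.36],"slide":[[0,0,0],[0,0,0],[0,0,0.06],[0,0,0],[0,0,0]],"dr":[[0,0,0],[0,0,0],[0,0,0],[0,0,0],[0,0,0]]}'; python3 -m inch '{"fingers":[0.36,0.36],"slide":[[0,0,0],[0,0,0]],"dr":[[0,0,0],[0,0,0]]}'
```

```text
time: 8.7
position: [0.51, -0.1947, 0.0248]
ee_rot: [-180.0, 0.0, -17.4]
contact_force: [-0.5, 0.4, -1.9]
gripper_width: 0.0628
grip_force: 30.0
time: 8.9
position: [0.51, -0.1947, 0.0249]
ee_rot: [-180.0, 0.0, -17.4]
contact_force: [0.4, -0.2, -1.9]
gripper_width: 0.063
grip_force: 30.0
```

The pads now catch the rim (30 N, 0 to 2.5 mm deep). I open, go 4.5 mm deeper and grip.

```bash
python3 -m inch '{"fingers":[0.6,0.6,0.6,0.6,0.5],"slide":[[0,0,0],[0,0,0],[0,0,0.11],[0,0,0],[0,0,0]],"dr":[[0,0,0],[0,0,0],[0,0,0],[0,0,0],[0,0,0]]}'; python3 -m inch '{"fingers":[0.4,0.3,0.2,0.2],"slide":[[0,0,0],[0,0,0],[0,0,0],[0,0,0]],"dr":[[0,0,0],[0,0,0],[0,0,0],[0,0,0]]}'
```

```text
time: 9.4
position: [0.51, -0.1948, 0.0205]
ee_rot: [-180.0, 0.0, -17.4]
contact_force: [0.6, 0.3, 1.1]
gripper_width: 0.0664
grip_force: 0.0
time: 9.8
position: [0.5101, -0.1948, 0.0206]
ee_rot: [-180.0, 0.0, -17.4]
contact_force: [-0.4, 0.6, -1.8]
gripper_width: 0.0632
grip_force: 30.0
```

```bash
python3 - <<'E'
from h import *
from rig import manip
im=manip.grab_frame("wrist")[:,:,::-1]; cv2.imwrite("pics/w6.png",im)
E
python3 - <<'E'
import numpy as np
W=[(0,0,0),(1,0,0),(2.5,0,0),(4,0,0),(5.5,.5,0),(7,1.5,0),(8.5,3,0),(10,5,0),(11.5,7.5,0),(13,10.5,0),(14.5,14,0),(16,17,0),(17,20,0),(17,23,0),(17,26,0)]
def tcp(t,d,u): c,s=np.cos(t),np.sin(t); return np.array([-80*c-11.4*s-d, 80*s-11.4*c+u])
for a,b in zip(W,W[1:]):
    t0,t1=np.radians(a[0]),np.radians(b[0]); v=tcp(t1,*b[1:])-tcp(t0,*a[1:])
    c,s=np.cos(t0),np.sin(t0)
    print(b,"sx %.3f sz %.3f dry %.2f"%((v@[c,-s])/40,(v@[-s,-c])/40,-(b[0]-a[0])/5))
E
```

```text
(1, 0, 0) sx -0.005 sz -0.035 dry -0.20
(2.5, 0, 0) sx -0.007 sz -0.052 dry -0.30
(4, 0, 0) sx -0.007 sz -0.052 dry -0.30
(5.5, 0.5, 0) sx -0.019 sz -0.052 dry -0.30
(7, 1.5, 0) sx -0.032 sz -0.050 dry -0.30
(8.5, 3, 0) sx -0.044 sz -0.048 dry -0.30
(10, 5, 0) sx -0.056 sz -0.045 dry -0.30
(11.5, 7.5, 0) sx -0.068 sz -0.042 dry -0.30
(13, 10.5, 0) sx -0.080 sz -0.037 dry -0.30
(14.5, 14, 0) sx -0.092 sz -0.033 dry -0.30
(16, 17, 0) sx -0.079 sz -0.034 dry -0.30
(17, 20, 0) sx -0.077 sz -0.014 dry -0.20
(17, 23, 0) sx -0.072 sz 0.022 dry 0.00
(17, 26, 0) sx -0.072 sz 0.022 dry 0.00
```

```bash
python3 -m inch '{"fingers":[0.2,0.2,0.2,0.2,0.2],"slide":[[-0.005,0,-0.035],[-0.007,0,-0.052],[-0.007,0,-0.052],[-0.019,0,-0.052],[0,0,0]],"dr":[[0,-0.2,0],[0,-0.3,0],[0,-0.3,0],[0,-0.3,0],[0,0,0]]}'
```

```text
time: 10.35
position: [0.5102, -0.1951, 0.0286]
ee_rot: [180.0, 5.5, -17.4]
contact_force: [0.2, -0.3, -2.5]
gripper_width: 0.0634
grip_force: 30.0
```

```bash
python3 -m inch '{"fingers":[0.2,0.2,0.2,0.2,0.2],"slide":[[-0.032,0,-0.05],[-0.044,0,-0.048],[-0.056,0,-0.045],[-0.068,0,-0.042],[0,0,0]],"dr":[[0,-0.3,0],[0,-0.3,0],[0,-0.3,0],[0,-0.3,0],[0,0,0]]}'
```

```text
time: 10.85
position: [0.5029, -0.1926, 0.0367]
ee_rot: [-180.0, 11.5, -17.4]
contact_force: [0.2, -0.5, -1.9]
gripper_width: 0.0633
grip_force: 30.0
```

```bash
python3 -m inch '{"fingers":[0.2,0.2,0.2,0.2,0.2],"slide":[[-0.08,0,-0.037],[-0.092,0,-0.033],[-0.079,0,-0.034],[-0.077,0,-0.014],[0,0,0]],"dr":[[0,-0.3,0],[0,-0.3,0],[0,-0.3,0],[0,-0.2,0],[0,0,0]]}'
python3 -m inch '{"fingers":[0.2,0.2,0.2],"slide":[[-0.072,0,0.022],[-0.072,0,0.022],[0,0,0]],"dr":[[0,0,0],[0,0,0],[0,0,0]]}'
python3 - <<'E'
from h import *
from rig import manip
a=manip.grab_frame("scene")[:,:,::-1][200:300,170:260]; b=manip.grab_frame("wrist")[:,:,::-1]
cv2.imwrite("pics/z7.png",np.hstack([cv2.resize(a,(378,420),interpolation=2),b[:,140:400]]))
E
```

```text
time: 11.35
position: [0.4912, -0.1889, 0.0443]
ee_rot: [-180.0, 17.0, -17.4]
contact_force: [-0.1, -0.6, -1.5]
gripper_width: 0.0634
grip_force: 30.0
time: 11.65
position: [0.4846, -0.1867, 0.0446]
ee_rot: [-180.0, 17.0, -17.4]
contact_force: [0.6, 0.6, -2.7]
gripper_width: 0.0639
grip_force: 30.0
```

View pics/z7.png

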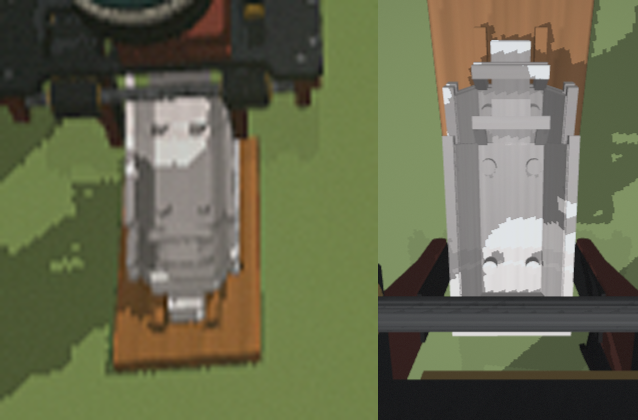

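The top tray is free: it is tilted and drawn forward, and the next tray is still seated. Now I lift it, level it and measure the platform.

```bash
python3 -m inch '{"fingers":[0.2,0.2,0.2,0.2,0.2],"slide":[[-0.03,0,-0.1],[-0.07,0,-0.24],[-0.12,0,-0.38],[-0.18,0,-0.57],[-0.18,0,-0.57]],"dr":[[0,0,0],[0,0,0],[0,0,0],[0,0,0],[0,0,0]]}'
python3 -m inch '{"fingers":[0.2,0.2,0.2,0.2,0.2],"slide":[[-0.18,0,-0.57],[-0.15,0,-0.5],[-0.06,0,-0.2],[0,0,0],[0,0,0]],"dr":[[0,0,0],[0,0,0],[0,0,0],[0,0.4,0],[0,0.5,0]]}'
python3 -m inch '{"fingers":[0.2,0.2,0.2,0.2,0.2],"slide":[[0,0,0],[0,0,0],[0,0,0],[0,0,0],[0,0,0]],"dr":[[0,0.6,0],[0,0.7,0],[0,0.6,0],[0,0.4,0],[0,0.2,0]]}'
python3 - <<'E'
from h import *
from rig import manip
g=cv2.cvtColor(cv2.imread("pics/top0.png"),cv2.COLOR_BGR2GRAY).astype(int)
print("row profile x176-250",g[160:190,176:250].mean(0).astype(int).tolist())
print("col profile y136-218",g[136:218,200:230].mean(1).astype(int).tolist())
print("row150",g[155,176:250].tolist()); print("row195",g[195,176:250].tolist())
E
```

```text
time: 12.25
position: [0.485, -0.187, 0.1239]
ee_rot: [-180.0, 17.0, -17.4]
contact_force: [0.8, 1.2, -1.9]
gripper_width: 0.0637
grip_force: 30.0
time: 12.75
position: [0.4855, -0.1871, 0.1757]
ee_rot: [-180.0, 12.4, -17.4]
contact_force: [0.3, -1.0, -2.7]
gripper_width: 0.0636
grip_force: 30.0
time: 13.25
position: [0.4839, -0.1865, 0.1756]
ee_rot: [-180.0, -0.0, -17.4]
contact_force: [0.2, -0.3, -2.4]
gripper_width: 0.0637
grip_force: 30.0
row profile x176-250 [124, 124, 124, 124, 123, 124, 140, 169, 181, 182, 183, 185, 184, 183, 181, 180, 179, 180, 181, 181, 181, 182, 181, 181, 181, 182, 183, 183, 181, 182, 182, 182, 182, 182, 182, 182, 182, 182, 182, 180, 177, 177, 177, 178, 177, 176, 176, 176, 177, 178, 179, 179, 179, 178, 177, 177, 177, 177, 176, 176, 175, 163, 131, 93, 72, 63, 71, 80, 82, 83, 83, 83, 83, 86]
col profile y136-218 [123, 124, 123, 124, 123, 124, 131, 155, 176, 182, 182, 182, 182, 182, 182, 182, 181, 182, 182, 181, 181, 181, 181, 181, 181, 181, 181, 180, 181, 180, 180, 180, 180, 180, 180, 180, 180, 180, 180, 180, 180, 180, 180, 179, 179, 179, 179, 179, 179, 179, 
[... 183 characters left out ...]
23, 138, 166, 169, 168, 167, 167, 166, 165, 166, 169, 175, 178, 180, 180, 179, 181, 183, 183, 182, 184, 182, 183, 183, 183, 182, 182, 183, 184, 185, 184, 185, 185, 185, 183, 180, 180, 180, 181, 180, 178, 179, 180, 181, 181, 180, 180, 181, 180, 179, 179, 179, 181, 178, 179, 177, 161, 118, 85, 68, 65, 74, 81, 82, 83, 84, 83, 83, 86]
row195 [124, 124, 125, 126, 125, 133, 157, 178, 185, 185, 184, 184, 184, 184, 184, 182, 183, 183, 184, 182, 181, 182, 182, 181, 181, 183, 185, 186, 182, 180, 181, 182, 181, 181, 179, 179, 181, 182, 183, 182, 178, 177, 177, 180, 181, 178, 178, 177, 177, 177, 178, 178, 177, 177, 176, 177, 176, 175, 176, 175, 176, 171, 146, 100, 73, 62, 68, 80, 83, 83, 85, 85, 84, 85]
```

```bash
python3 - <<'E'
from h import *
from rig import manip
c=manip.camera_info("top")
L,Rr,T,B=182.4,238.3,142.9,200.3
e=ray(c,[[L,172],[Rr,172],[215,T],[215,B]],.057); print(e)
print("slope left edge: ",ray(c,[[182.6,155],[181.7,195]],.057), ray(c,[[238,155],[238.5,195]],.057))
# scene check
s=manip.camera_info("scene"); P=np.array([(e[2,0]+e[3,0])/2,(e[0,1]+e[1,1])/2,.057])
im=manip.grab_frame("scene")[:,:,::-1]; g=cv2.cvtColor(cv2.imread("pics/scene0.png"),cv2.COLOR_BGR2HSV)
print(P,"weight expected px top",proj(c,P+[.065,.06,.016]))
h=cv2.cvtColor(cv2.imread("pics/top0.png"),cv2.COLOR_BGR2HSV)
for n,hh,box in(("top",h,(135,165,175,205)),("scene",g,(215,240,390,415))):
    m=cv2.inRange(hh,(12,110,60),(32,255,255))[box[0]:box[1],box[2]:box[3]]
    p=cv2.findNonZero(m).reshape(-1,2); print(n,len(p),p.mean(0)+[box[2],box[0]])
print(proj(s,P+[.065,.06,.016]))
E
```

```text
[[0.609721   0.27903587 0.057     ]
 [0.60779574 0.12500473 0.057     ]
 [0.69246707 0.19070045 0.057     ]
 [0.52900778 0.18773288 0.057     ]]
slope left edge:  [[0.6584857  0.28002235 0.057     ]
 [0.54487448 0.27889644 0.057     ]] [[0.65652537 0.12625269 0.057     ]
 [0.54298864 0.12390619 0.057     ]]
[0.61073742 0.2020203  0.057     ] weight expected px top [[187.97522239 147.09758715]]
top 43 [186.8372093  148.51162791]
scene 93 [403.         228.83870968]
[[403.54953656 229.51544496]]
```

```bash
python3 -m inch '{"fingers":[0.2,0.2,0.2,0.2,0.2],"slide":[[-0.02,-0.3,0],[-0.02,-0.5,0],[-0.02,-0.7,0],[-0.02,-0.7,0],[-0.03,-0.7,0]],"dr":[[0,0,0],[0,0,0],[0,0,0],[0,0,0],[0,0,0]]}'
python3 -m inch '{"fingers":[0.2,0.2,0.2,0.2,0.2],"slide":[[-0.03,-0.7,0],[-0.03,-0.7,0],[-0.03,-0.7,0],[-0.03,-0.7,0],[-0.03,-0.7,0]],"dr":[[0,0,0],[0,0,0],[0,0,0],[0,0,0],[0,0,0]]}'
python3 -m inch '{"fingers":[0.2,0.2,0.2,0.2,0.2],"slide":[[-0.03,-0.7,0],[-0.03,-0.7,0],[-0.02,-0.7,0],[-0.02,-0.7,0],[-0.02,-0.5,0]],"dr":[[0,0,0],[0,0,0],[0,0,0],[0,0,0],[0,0,0]]}'
python3 -m inch '{"fingers":[0.2,0.2,0.2,0.2,0.2],"slide":[[0,-0.34,0],[0,0,0],[0,0,0],[0,0,0],[0,0,0]],"dr":[[0,0,-0.3],[0,0,-0.8],[0,0,-0.9],[0,0,-0.9],[0,0,-0.58]]}'
python3 -m inch '{"fingers":[0.2,0.2,0.2],"slide":[[0,0,0],[0,0,0],[0,0,0]],"dr":[[0,0,0],[0,0,0],[0,0,0]]}'
```

```text
time: 13.8
position: [0.5163, -0.0733, 0.1755]
ee_rot: [-180.0, 0.0, -17.4]
contact_force: [0.3, 0.7, -1.8]
gripper_width: 0.0638
grip_force: 30.0
time: 14.3
position: [0.5521, 0.0625, 0.1753]
ee_rot: [-180.0, 0.1, -17.4]
contact_force: [0.4, -0.1, -1.6]
gripper_width: 0.0636
grip_force: 30.0
time: 14.8
position: [0.5869, 0.1905, 0.1752]
ee_rot: [-180.0, 0.1, -17.3]
contact_force: [0.0, 0.1, -0.9]
gripper_width: 0.0637
grip_force: 30.0
time: 15.3
position: [0.5905, 0.2006, 0.1754]
ee_rot: [180.0, 0.0, 0.2]
contact_force: [-0.9, -0.0, -1.5]
gripper_width: 0.0634
grip_force: 30.0
time: 15.6
position: [0.5906, 0.2007, 0.1756]
ee_rot: [180.0, 0.0, -0.1]
contact_force: [0.6, -0.5, -1.5]
gripper_width: 0.0642
grip_force: 30.0
```

```bash
python3 -m inch '{"fingers":[0.2,0.2,0.2,0.2,0.2],"slide":[[0,-0.03,0.3],[0,0,0.5],[0,0,0.6],[0,0,0.6],[0,0,0.5]],"dr":[[0,0,0],[0,0,0],[0,0,0],[0,0,0],[0,0,0]]}'
python3 -m inch '{"fingers":[0.2,0.2,0.2,0.2,0.2],"slide":[[0,0,0.3],[0,0,0.2],[0,0,0.1],[0,0,0],[0,0,0]],"dr":[[0,0,0],[0,0,0],[0,0,0],[0,0,0],[0,0,0]]}'
python3 - <<'E'
from h import *
from rig import manip
s=manip.grab_frame("scene")[:,:,::-1]; b=manip.grab_frame("wrist")[:,:,::-1]; cv2.imwrite("pics/w8.png",b); cv2.imwrite("pics/s8.png",s)
a=cv2.imread("pics/w6.png"); o=manip.observe(); print(o["position"],o["moment"])
cv2.imwrite("pics/z8.png",np.hstack([a[:,180:365],b[:,180:365],cv2.resize(s[170:280,300:415],(420,402),interpolation=2)[:420] if 0 else cv2.copyMakeBorder(cv2.resize(s[170:280,300:415],(420,402),interpolation=2),0,18,0,0,0)]))
E
```

```text
time: 16.1
position: [0.5897, 0.2019, 0.0735]
ee_rot: [180.0, 0.1, -0.0]
contact_force: [0.0, -0.2, -2.0]
gripper_width: 0.0636
grip_force: 30.0
time: 16.6
position: [0.5914, 0.2021, 0.0524]
ee_rot: [-180.0, -0.1, -0.0]
contact_force: [-0.7, -0.2, -1.5]
gripper_width: 0.0637
grip_force: 30.0
[0.59141971 0.20218554 0.05257669] [-0.01503053  0.04434919  0.00683711]
```

View pics/z8.png

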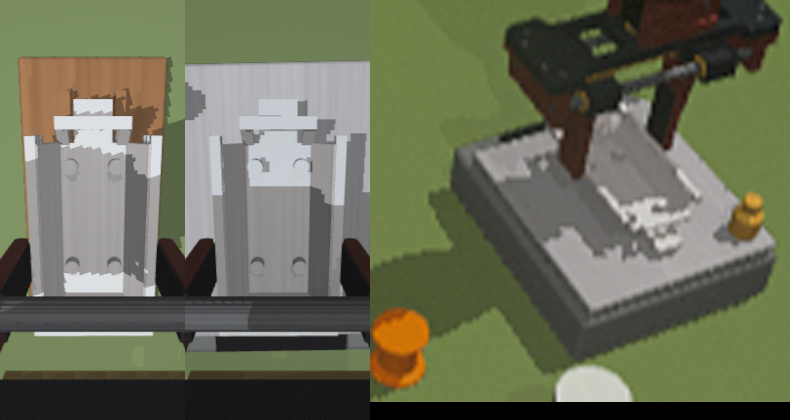

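In the grip the tray sits just as it did in the nest (pips at rows 167 and 265, bridge at row 122 in both pictures), so it is level. It is also centred over the platform, clear of the weight. I lower it slowly.

```bash
python3 -m inch '{"fingers":[0.2,0.2,0.2,0.2,0.2],"slide":[[-0.03,0,0.05],[0,0,0.05],[0,0,0.03],[0,0,0],[0,0,0]],"dr":[[0,0,0],[0,0,0],[0,0,0],[0,0,0],[0,0,0]]}'
python3 -m inch '{"fingers":[0.2,0.2,0.2],"slide":[[0,0,0.02],[0,0,0],[0,0,0]],"dr":[[0,0,0],[0,0,0],[0,0,0]]}'
```

```text
time: 17.2
position: [0.5894, 0.202, 0.0464]
ee_rot: [-180.0, 0.0, -0.0]
contact_force: [0.8, -0.0, -2.0]
gripper_width: 0.0634
grip_force: 30.0
time: 17.5
position: [0.5895, 0.202, 0.0456]
ee_rot: [-180.0, -0.0, -0.0]
contact_force: [-0.6, 0.2, -1.5]
gripper_width: 0.0639
grip_force: 30.0
```

```bash
for i in 1; do python3 -m inch '{"fingers":[0.2,0.2,0.2],"slide":[[0,0,0.015],[0,0,0],[0,0,0]],"dr":[[0,0,0],[0,0,0],[0,0,0]]}'; done
```

```text
time: 17.8
position: [0.5896, 0.202, 0.0456]
ee_rot: [-180.0, -0.0, -0.0]
contact_force: [-2.0, -0.5, 5.7]
gripper_width: 0.0636
grip_force: 30.0
```

It is in contact with a light force. I release and back off.

```bash
python3 -m inch '{"fingers":[0.4,0.47,0.52,0.6,0.7],"slide":[[0,0,-0.005],[0,0,0],[0,0,0],[0,0,0],[0,0,0]],"dr":[[0,0,0],[0,0,0],[0,0,0],[0,0,0],[0,0,0]]}'
python3 -m inch '{"fingers":[0.9,0.9,0.9],"slide":[[0,0,0],[0,0,0],[0,0,0]],"dr":[[0,0,0],[0,0,0],[0,0,0]]}'
```

```text
time: 18.3
position: [0.5894, 0.202, 0.045]
ee_rot: [-180.0, 0.0, -0.0]
contact_force: [-0.5, 0.3, 0.6]
gripper_width: 0.0737
grip_force: 0.0
time: 18.6
position: [0.5894, 0.202, 0.0452]
ee_rot: [-180.0, 0.0, -0.0]
contact_force: [0.4, 0.0, 0.7]
gripper_width: 0.0836
grip_force: 0.0
```

```bash
python3 -m inch '{"fingers":[0.9,0.9,0.9,0.9,0.9],"slide":[[0,0,-0.1],[0,0,-0.3],[0,0,-0.6],[0,0,-0.8],[0,0,-0.9]],"dr":[[0,0,0],[0,0,0],[0,0,0],[0,0,0],[0,0,0]]}'
python3 -m inch '{"fingers":[0.9,0.9,0.9,0.9,0.9],"slide":[[0,0,-0.6],[0,0,-0.2],[0,0,0],[0,0,0],[0,0,0]],"dr":[[0,0,0],[0,0,0],[0,0,0],[0,0,0],[0,0,0]]}'
python3 - <<'E'
from h import *
from rig import manip
o=manip.observe(); c=manip.camera_info("wrist"); im=manip.grab_frame("wrist")[:,:,::-1]; cv2.imwrite("pics/w9.png",im)
P=np.array([.6107,.202,.057])
g=cv2.cvtColor(im,cv2.COLOR_BGR2GRAY)
# expected pixel of rim corners (z .081-> rim top) vs strong edges
m=P+[0,0,.024]
pts=m+np.array([[0,.032,0],[0,-.032,0],[.042,.03,0],[-.064,0,0]])
px=proj(c,pts); print(px.round(1))
r=int(px[0,1]); row=g[r-4:r+5].astype(float).mean(0); x0=int(px[0,0]);x1=int(px[1,0])
print(row[x0-15:x0+16].astype(int).tolist()); print(row[x1-15:x1+16].astype(int).tolist())
k=int(px[2,0]); q=int(px[2,1]); print(g[q-15:q+16,k-1:k+2].mean(1).astype(int).tolist())
k=int(px[3,0]); q=int(px[3,1]); print(g[q-15:q+16,k-5:k+6].mean(1).astype(int).tolist())
# nest unchanged? compare scene nest region vs start
s0=cv2.imread("pics/scene0.png").astype(int); s=manip.grab_frame("scene")[:,:,::-1].astype(int)
h=cv2.cvtColor(s.astype(np.uint8),cv2.COLOR_BGR2HSV); mm=cv2.inRange(h,(12,110,60),(32,255,255))[215:240,390:415]
p=cv2.findNonZero(mm).reshape(-1,2); print("weight",p.mean(0)+[390,215])
E
```

```text
time: 19.1
position: [0.5889, 0.2019, 0.1547]
ee_rot: [180.0, 0.1, -0.0]
contact_force: [0.5, 0.5, 0.9]
gripper_width: 0.0835
grip_force: 0.0
time: 19.6
position: [0.5882, 0.2017, 0.1835]
ee_rot: [180.0, 0.2, -0.0]
contact_force: [-0.3, 0.5, -0.7]
gripper_width: 0.0834
grip_force: 0.0
[[236.8 178.8]
 [307.6 178.8]
 [237.9 130.9]
 [272.2 245.7]]
[177, 176, 177, 176, 175, 178, 180, 181, 179, 176, 174, 177, 180, 179, 173, 170, 189, 205, 205, 205, 205, 196, 168, 130, 112, 112, 112, 113, 114, 114, 113]
[149, 149, 149, 150, 151, 149, 148, 148, 148, 157, 176, 195, 205, 205, 205, 205, 170, 116, 115, 115, 116, 118, 119, 118, 116, 117, 120, 118, 116, 117, 118]
[184, 184, 184, 183, 183, 183, 183, 183, 183, 182, 182, 182, 182, 183, 183, 183, 193, 201, 203, 202, 202, 202, 202, 202, 202, 202, 202, 201, 202, 201, 201]
[138, 138, 138, 136, 137, 135, 136, 135, 134, 157, 157, 194, 205, 205, 205, 190, 169, 163, 163, 163, 168, 173, 173, 173, 161, 105, 47, 34, 34, 34, 34]
weight [403.         228.83870968]
```

```bash
python3 -c "
from rig import manip
print(manip.sign_off())"
```

```text
the job is handed in; nothing more can be done
None
```

The top tray is off the nest and stands level, within about 1–2 mm of the middle of the scale's platform; the brass weight is unmoved, the lower trays were still seated when I last looked (before the lift), and the job is handed in at about 20 s.

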